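Find the hidden catch of the flip-lid socket box and open it

TASK

The kettle has to be plugged in, so open the flat steel socket box that is fixed to the worktop. Its catch is an unmarked press bar let in flush somewhere along the front rail: feel along the rail with light presses of the shut fingertips until a place gives, and press it in until the lid springs ajar. Then push the lid with the fingers right back past upright, so that it stays open by itself, and take the hand away, without banging or leaning hard on the box, picking nothing up and leaving the mug, salt shaker and honey jar where they stand.

Things in the scene. Friction and masses are not known exactly. Their poses are not given: they have to be found in the camera images.
- unit: flip-lid socket box of plain steel, fixed to the worktop, 176 (its x) x 334 (its y) x 55 mm high; origin under its centre on the worktop, x points across the box away from the robot, y along it to the left, z up. The flat top, all at z = 55 mm: a front rail from x = -80 to -34 mm, then the lid from x = -27 to 71 mm, 308 mm wide, 4 mm thick, flush with the rail. Two double sockets lie under the lid.
- rail (a point): middle of the front rail's top face (box x = -57, y = 0, z = 55 mm; axes as the box's). The rail is flat, 46 x 310 mm, and has five equal bays with middles at y = -124, -62, 0, 62, 124 mm. Four are rigid; one, not known beforehand, holds the catch: a bar of the same metal 35 (x) x 55 (y) mm in a 36 x 56 mm hole, its face 1.5 mm below the rail. It yields at 1.5 N, is 5 mm in at 6 N and springs back.
- lid (a joint): angle of the lid about its hinge, rad: 0 shut and bolted; grows as the front edge rises and swings back away from the robot; upright is 1.57, stop at 1.85. The bolt lets go when the catch is 3 to 4.5 mm in; the lid then springs up by itself to between 0.8 and 1.3 and waits there. Pushed on from there it takes 1 or 2 N and stays where it is left.
- hinge (a point): middle of the lid's hinge axis, fixed on the box at its x = 71, y = 0, z = 53 mm; the axis runs along the box's y; the lid reaches 98.5 mm from it
- lid_edge (a point): middle of the lid's front (free) edge, 98.5 mm from the hinge, half way through the 4 mm thickness; moves with the lid
- mug: green and white mug, 86 mm across, 99 mm high, standing to the left of the box; origin under its middle; leave alone. (Farther left a tall fridge fills the room beyond about 0.55 m left of the robot's middle and 0.3 m ahead of it: keep the arm clear.)
- salt: small glass salt shaker with a steel cap, 43 mm across, 78 mm high, standing to the right of the box; origin under its middle; leave alone
- honey: glass jar of honey with a grey lid, about 70 mm across, 102 mm high, to the right of the salt shaker; origin under its middle; leave alone

How it is judged:
On the way:
1. the catch has been pressed in and the lid has sprung ajar (beyond 0.35 rad) (value of joint lid above 0.35 rad), for 0.1 s.
At the end, for the whole second after the job is handed in: the lid stands open past upright (beyond 1.6 rad) and at rest, with the hand away, and the mug, salt shaker and honey jar are within 25 mm of where they stood (value of joint lid above 1.6 rad and velocity of joint lid between -0.1 and 0.1 rad/s and distance of each of mug, salt, honey from where it was at the start of the episode below 0.025 m); the robot touches nothing.
It fails at once if the mug is knocked, shifted by more than 25 mm or picked up (distance of mug from where it was at the start of the episode above 0.025 m).
It fails at once if the salt shaker is knocked, shifted by more than 25 mm or picked up (distance of salt from where it was at the start of the episode above 0.025 m).
It fails at once if the honey jar is knocked, shifted by more than 25 mm or picked up (distance of honey from where it was at the start of the episode above 0.025 m).
It fails at once if the fingers press on, or squeeze, anything with more than 90 N (contact force between the fingers and anything else above 90 N).
It also fails if it takes over 51 s, if anything falls off the work surface, if the arm or the gripper's body presses on something with over 40 N, if the wrist force passes 120 N, or if a joint passes its speed limit or range.

ROBOT

A 6-joint arm with a two-finger parallel gripper is mounted at the origin on a cart in front of the work surface, level with it; the furniture and walls round the work are solid. World frame = base frame: x ahead of the robot, y to its left, z up, the work surface at z = 0. Lengths are in m, angles in rad, forces in N, time in s.
With the tool pointing down it reaches from about 0.325 to 0.85 m from the base axis. Payload 15.5 kg.
Tool frame: the origin (TCP) lies between the finger pads; the fingertips stand 11 mm ahead of it and the grasp point (between the pads) lies 8 mm behind it; z points along the fingers, y is the line along which they close (so a half turn about z gives the same grasp; the last joint's range is limited). The gripper opens to 91 mm and grips with 3 to 60 N. Pads are 32 mm wide; open, the fingers measure 118 mm over their backs; the gripper's body (76 mm by 178 mm) begins 60 mm behind the grasp point.
Start: joints at [-1.206, 0.494, 1.345, -0, 1.302, -0.096], TCP at [0.277, -0.56, 0.225] pointing down, gripper open.
Joint ranges: [-2.91, 2.91], [-0.82, 2.16], [0.22, 2.67], [-1.22, 4.37], [0.12, 2.79], [-3.08, 3.08]. Speed limits (rad/s): [1.89, 1.89, 2.57, 3.01, 3.01, 3.01].

INTERFACE

Orientations are given as a unit quaternion [w, x, y, z].
In Python, from workcell import bot gives the robot as it stands. The module is installed in compiled form; this text tells all that it offers.
- The arm moves only by the tool arm_command, never from a script. Its argument "increments" is a list of rows, each an object of numbers: "jaw": the closure, from 0 (fully open) to 1 (shut); "tx", "ty", "tz": the shift along the tool's x, y, z in mm; "roll": the turn about the tool's z in degrees. In form: [{"jaw": .., "tx": .., "ty": .., "tz": .., "roll": ..}, ...]. A call has exactly 10 rows; each row is the pose to reach, as a shift and turn from the pose commanded when the call began, along the tool's axes at that moment; what a row does not reach only later rows make up. A row lasts 1/10 s, in which the tool goes at most 50 mm and 8.59 degrees, less where a joint would pass 70% of its speed; a pose out of reach is approached as far as the arm can. A call with a gripper value outside its range is refused whole. The fingers move at their own pace and stop on an object; "force" is the grip in N (left out, the last holds). Time passes only in rows, so rows that repeat a pose let the fingers close, or fill a call up. It gives the time, the measured TCP pose, the force, the opening and the grip force at its end, in the units of the state.
- bot.get_state(): the state, without advancing time (a new reading comes with each control period).
- bot.read_camera(name): name is "side" or "top"; returns a dict with "image" (400x640x3 uint8, red, green, blue), "camera_matrix" (3x3 intrinsics, pixels), "R" (3x3) and "t" (3): a world point X has camera coordinates R X + t. Camera axes: x right, y down, z forward; pixel columns grow to the right and rows downward; lengths in m; the calibration is good to about 2 mm. A picture is of the moment at which its call begins. There is no depth.
- bot.sign_off(): hands the job in; it is judged then, once.
Trained networks look in the newest picture that a camera, given by its name, has taken for a name from the list of things; names that differ only in an ending like _2 or _b are one class to them, and where a whole thing is asked for, a point or a joint stands for the part that bears it (a point fixed in the world has none). Each returns a list of dicts, best first, with "confidence" (0 to 1); they miss things now and then, are a little off and sometimes report something else, mostly with a low value. They report only what shows in the picture. A call takes as long as a camera call.
- bot.recognise(thing, camera): "bbox" ([centre column, centre row, width, height] in pixels, round what is visible of it).
- bot.silhouettes(thing, camera): "mask" (400x640 bool, what is visible of it) and "bbox" ([centre column, centre row, width, height] in pixels, round what is visible of it).
- bot.spot_point(thing, camera): "point" ([column, row] in pixels: a listed point, or the origin of a listed thing).
The state is a dict: "time_s": time; "q": joint angles; "qd": joint speeds; "joint_efforts": joint torques, N m; "position": TCP position; "eef_rot": TCP orientation; "wrist_force": force on the tool from outside, world axes, zero at the start; "wrist_torque": the same for the moment, N m; "opening": opening from 0.0 (shut) to 1.0 (fully open); "grip_force": force on a finger pad.
Only numpy, scipy, OpenCV 4.12 (cv2) and the standard library are available. Lean on these libraries where they do the work, as an engineer would, in place of code of your own. Each camera call takes 0.05 s, during which the arm holds its last target. There are 200 camera calls.

## Working session

There is one attempt and no reset: what is moved stays moved. The work goes in short steps, Python scripts to look and compute and a tool call to move; the robot and the scene stay as the last step left them, time stands still between calls to the robot, and variables do not carry over. Pictures are saved under pics/ and viewed, at most 10 in all, crops included, and the job is handed in when it is done.

Besides the shell and the picture viewer there is one more tool, called after ">>>" as name([rows], argument=value, ...), one row to a line, values as JSON. arm_command: Moves the arm, as the interface text tells. Its arguments: {"type":"object","properties":{"increments":{"type":"array"},"force":{"type":"number"}},"required":["increments"]}

```bash
mkdir -p pics; cat > h.py <<'E'
import numpy as np, cv2
from workcell import bot
def ray(c,px,z):
    K=c["camera_matrix"];R=np.array(c["R"]);t=np.array(c["t"])
    d=R.T@np.linalg.inv(K)@np.array([px[0],px[1],1.]);o=-R.T@t
    return o+d*(z-o[2])/d[2]
def proj(c,X):
    p=np.array(c["camera_matrix"])@(np.array(c["R"])@np.array(X)+np.array(c["t"]));return p[:2]/p[2]
E
python3 - <<'E'
from h import *
s=bot.get_state();print(s)
for n in("top","side"):
    c=bot.read_camera(n);cv2.imwrite(f"pics/{n}0.png",c["image"][...,::-1])
    print(n,"cam at",-np.array(c["R"]).T@np.array(c["t"]))
    for th,z in(("unit",0),("rail",.055),("hinge",.053),("lid_edge",.053),("mug",0),("salt",0),("honey",0)):
        for r in bot.spot_point(th,n)[:2]: print(th,np.round(r["confidence"],2),np.round(r["point"]),ray(c,r["point"],z).round(4))
E
```

```text
{'time_s': 0.0, 'q': array([-1.20650796e+00,  4.94240954e-01,  1.34612580e+00,  2.48397184e-05,
        1.30251711e+00, -9.55496471e-02]), 'qd': array([-4.25247218e-04,  8.82601323e-04,  3.87930470e-04,  9.11518969e-04,
       -9.43631327e-05,  1.51007184e-03]), 'joint_efforts': array([ 2.24994816e-03, -8.78805470e+01, -3.81854546e+01,  7.12235458e-02,
        5.31106233e-02, -6.44439842e-05]), 'position': array([ 0.27722629, -0.5597377 ,  0.22430415]), 'eef_rot': array([-6.41386797e-04,  9.73685406e-01,  2.27895401e-01, -7.46228219e-05]), 'wrist_force': array([-0.42841315, -0.97724975, -0.3045866 ]), 'wrist_torque': array([-0.01717917,  0.01456812,  0.02574617]), 'grip_force': 0.0, 'opening': 1.001532780113502}
top cam at [0.45869984 0.00461253 1.20153021]
unit 0.86 [323. 207.] [0.5358 0.0086 0.    ]
hinge 0.96 [331. 180.] [ 0.6028 -0.0146  0.053 ]
lid_edge 0.82 [323. 216.] [0.5077 0.0097 0.053 ]
mug 0.75 [238. 178.] [0.6224 0.2426 0.    ]
mug 0.69 [324. 220.] [0.5014 0.008  0.    ]
salt 0.59 [408. 210.] [ 0.5231 -0.2249  0.    ]
honey 0.84 [440. 205.] [ 0.5348 -0.3119  0.    ]
side cam at [ 0.36629828 -1.19720932  1.1079346 ]
rail 0.66 [286. 198.] [0.4703 0.0172 0.055 ]
hinge 0.56 [328. 198.] [ 0.6038 -0.0036  0.053 ]
lid_edge 0.93 [299. 200.] [0.5088 0.0068 0.053 ]
mug 0.68 [320. 165.] [0.6197 0.2448 0.    ]
salt 0.73 [316. 268.] [ 0.523  -0.2412  0.    ]
honey 0.75 [326. 286.] [ 0.5389 -0.3135  0.    ]
```

```bash
python3 - <<'E'
import cv2
im=cv2.imread("pics/top0.png")[120:300,190:470];cv2.imwrite("pics/topc.png",cv2.resize(im,(784,504),interpolation=2))
E
```

```text
(no output)
```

View pics/topc.png

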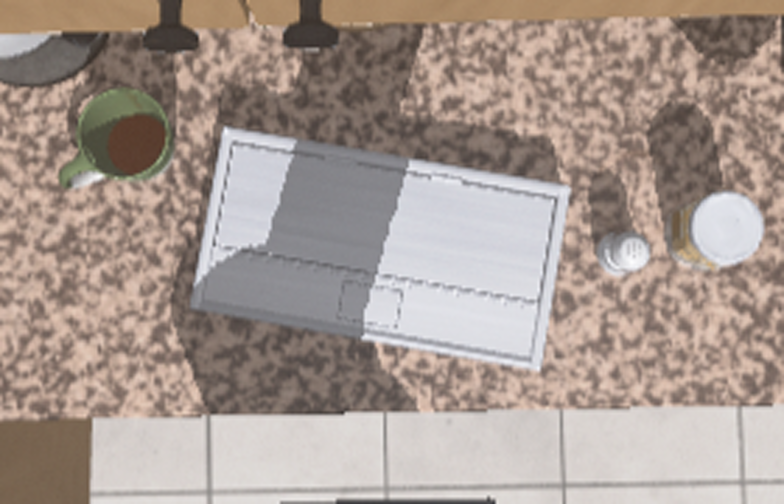

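The crop shows the box turned by about -10°, with corners at crop (223,128), (570,186), (540,369) and (191,307). There is a faint bar outline near crop (371,304), in the middle bay. Mug is left, salt and honey are right.

```bash
python3 - <<'E'
from h import *
from scipy.spatial.transform import Rotation as Ro
c=bot.read_camera("top")
f=lambda p:ray(c,(190+p[0]/2.8-.3,120+p[1]/2.8-.3),.055)
P=np.array([f(p) for p in[(223,128),(570,186),(540,369),(191,307)]])
print(P.round(4))
M=np.array([[.088,.167],[.088,-.167],[-.088,-.167],[-.088,.167]])
cen=P[:,:2].mean(0);H=M.T@(P[:,:2]-cen);yaw=np.arctan2(H[0,1]-H[1,0],H[0,0]+H[1,1])
R=np.array([[np.cos(yaw),-np.sin(yaw)],[np.sin(yaw),np.cos(yaw)]])
print("cen",cen,"yaw",np.degrees(yaw),"res",(P[:,:2]-cen-M@R.T).round(4).tolist())
for n,b in dict(rail=(-.057,0),edge=(-.027,0),hinge=(.071,0)).items():print(n,cen+R@b)
print("bar in box",R.T@(f((371,304))[:2]-cen))
s=bot.get_state();T=Ro.from_quat(np.roll(s["eef_rot"],-1)).as_matrix();print(T.round(3))
g=np.r_[cen+R@[-.057,0],.13];print("shift tool mm",T.T@(g-s["position"])*1000)
# y-tool desired along box y
ang=np.arctan2(T[1,1],T[0,1]);print("tool y ang",np.degrees(ang),"box y ang",np.degrees(yaw)+90)
E
```

```text
[[ 0.6462  0.1481  0.055 ]
 [ 0.5832 -0.1774  0.055 ]
 [ 0.4132 -0.1437  0.055 ]
 [ 0.4777  0.1804  0.055 ]]
cen [0.53008716 0.00184042] yaw -11.086389091644987 res [[-0.0023, -0.0007], [-0.0011, 0.0016], [0.0016, 0.0014], [0.0019, -0.0023]]
rail [0.47415088 0.01280088]
edge [0.50359103 0.00703222]
hinge [ 0.59976219 -0.01181209]
bar in box [-0.05417366 -0.00052856]
[[ 0.896  0.444 -0.   ]
 [ 0.444 -0.896 -0.   ]
 [-0.     0.    -1.   ]]
shift tool mm [ 430.59605463 -426.05994741   94.90933644]
tool y ang -63.65534652214566 box y ang 78.91361090835501
```

>>> arm_command([
  {"jaw": 1, "tx": 30, "ty": -30, "tz": 0, "roll": 4},
  {"jaw": 1, "tx": 60, "ty": -60, "tz": 0, "roll": 8},
  {"jaw": 1, "tx": 95, "ty": -94, "tz": 0, "roll": 12},
  {"jaw": 1, "tx": 130, "ty": -129, "tz": 0, "roll": 16},
  {"jaw": 1, "tx": 165, "ty": -163, "tz": 0, "roll": 20},
  {"jaw": 1, "tx": 200, "ty": -198, "tz": 0, "roll": 24},
  {"jaw": 1, "tx": 235, "ty": -232, "tz": 0, "roll": 28},
  {"jaw": 1, "tx": 270, "ty": -267, "tz": 0, "roll": 32},
  {"jaw": 1, "tx": 300, "ty": -297, "tz": 0, "roll": 36},
  {"jaw": 1, "tx": 330, "ty": -327, "tz": 0, "roll": 37.4},
], force=20)

```text
time_s: 1.85
position: [0.4283, -0.1188, 0.2252]
eef_rot: [0.0, 0.995, -0.098, 0.0]
wrist_force: [1.5, -1.0, -0.1]
opening: 0.155
grip_force: 0.0
```

```bash
cat >> h.py <<'E'
from scipy.spatial.transform import Rotation as Ro
def T():
    s=bot.get_state();return Ro.from_quat(np.roll(s["eef_rot"],-1)).as_matrix(),s["position"],s
CEN=np.array([.5301,.0018]);YAW=np.radians(-11.09)
RB=np.array([[np.cos(YAW),-np.sin(YAW)],[np.sin(YAW),np.cos(YAW)]])
def shift(bx,by,z):
    M,p,s=T();return (M.T@(np.r_[CEN+RB@[bx,by],z]-p)*1000).round(1)
def rep():
    M,p,s=T();print("t",s["time_s"],"box",RB.T@(p[:2]-CEN),p[2],"tooly",np.degrees(np.arctan2(M[1,1],M[0,1])).round(2),"F",s["wrist_force"].round(2),"open",s["opening"].__round__(3))
E
python3 - <<'E'
from h import *
rep();print(shift(-.057,0,.1))
E
```

```text
t 1.85 box [-0.07666054 -0.13793829] 0.2251790732016109 tooly -101.21 F [ 1.5  -1.01 -0.14] open 0.155
[  19.3 -138.   125.2]
```

>>> arm_command([
  {"jaw": 1, "tx": 5, "ty": -35, "tz": 0, "roll": 0},
  {"jaw": 1, "tx": 10, "ty": -70, "tz": 10, "roll": 0},
  {"jaw": 1, "tx": 15, "ty": -105, "tz": 40, "roll": 0},
  {"jaw": 1, "tx": 19, "ty": -138, "tz": 75, "roll": 0},
  {"jaw": 1, "tx": 19, "ty": -138, "tz": 105, "roll": 0},
  {"jaw": 1, "tx": 19, "ty": -138, "tz": 125, "roll": 0},
  {"jaw": 1, "tx": 19, "ty": -138, "tz": 140, "roll": 0},
  {"jaw": 1, "tx": 19, "ty": -138, "tz": 148, "roll": 0},
  {"jaw": 1, "tx": 19, "ty": -138, "tz": 148, "roll": 0},
  {"jaw": 1, "tx": 19, "ty": -138, "tz": 148, "roll": 0},
])

```text
time_s: 2.85
position: [0.4734, 0.0111, 0.0774]
eef_rot: [0.0, 0.995, -0.096, 0.0]
wrist_force: [0.4, 0.2, 1.4]
opening: 0.005
grip_force: 0.0
```

```bash
python3 - <<'E'
from h import *
rep();print(shift(-.057,0,.066))
c=bot.read_camera("side");im=c["image"][...,::-1][130:280,210:410];cv2.imwrite("pics/s1.png",cv2.resize(im,(800,600),interpolation=2))
E
```

```text
t 2.85 box [-0.05742352 -0.00180536] 0.07742220974452596 tooly -101.06 F [0.41 0.2  1.38] open 0.005
[ 0.4 -1.8 11.4]
```

View pics/s1.png

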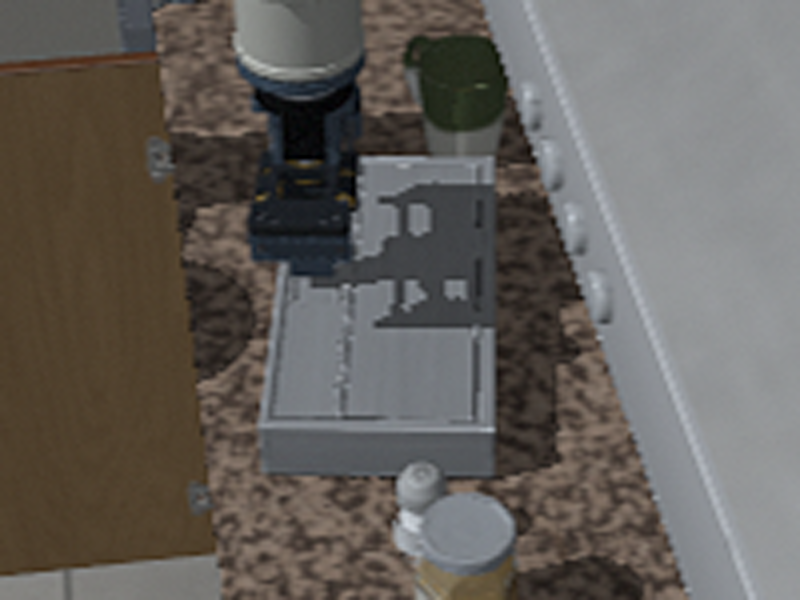

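The side view shows the shut fingers just above the rail's middle, tip near crop (315,270), and the lid is clear. Next is a light press.

>>> arm_command([
  {"jaw": 1, "tx": 0.4, "ty": -2, "tz": 5, "roll": 0},
  {"jaw": 1, "tx": 0.4, "ty": -2, "tz": 9, "roll": 0},
  {"jaw": 1, "tx": 0.4, "ty": -2, "tz": 11, "roll": 0},
  {"jaw": 1, "tx": 0.4, "ty": -2, "tz": 12, "roll": 0},
  {"jaw": 1, "tx": 0.4, "ty": -2, "tz": 12.5, "roll": 0},
  {"jaw": 1, "tx": 0.4, "ty": -2, "tz": 13, "roll": 0},
  {"jaw": 1, "tx": 0.4, "ty": -2, "tz": 13.5, "roll": 0},
  {"jaw": 1, "tx": 0.4, "ty": -2, "tz": 13.5, "roll": 0},
  {"jaw": 1, "tx": 0.4, "ty": -2, "tz": 13.5, "roll": 0},
  {"jaw": 1, "tx": 0.4, "ty": -2, "tz": 13.5, "roll": 0},
])

```text
time_s: 3.9
position: [0.4758, 0.0128, 0.064]
eef_rot: [0.0, 0.995, -0.096, 0.002]
wrist_force: [5.7, -1.4, 7.0]
opening: 0.006
grip_force: 5.4
```

```bash
python3 - <<'E'
from h import *
rep()
E
```

```text
t 3.9 box [-0.05543009  0.00036717] 0.06399767466846913 tooly -101.06 F [ 5.67 -1.44  7.03] open 0.006
```

>>> arm_command([
  {"jaw": 1, "tx": 0, "ty": 0, "tz": -3, "roll": 0},
  {"jaw": 1, "tx": 3, "ty": 0, "tz": -4, "roll": 0},
  {"jaw": 1, "tx": 3, "ty": 0, "tz": -3, "roll": 0},
  {"jaw": 1, "tx": 3, "ty": 0, "tz": -2, "roll": 0},
  {"jaw": 1, "tx": 3, "ty": 0, "tz": -1, "roll": 0},
  {"jaw": 1, "tx": 3, "ty": 0, "tz": 0, "roll": 0},
  {"jaw": 1, "tx": 3, "ty": 0, "tz": 0.5, "roll": 0},
  {"jaw": 1, "tx": 3, "ty": 0, "tz": 1, "roll": 0},
  {"jaw": 1, "tx": 3, "ty": 0, "tz": 1, "roll": 0},
  {"jaw": 1, "tx": 3, "ty": 0, "tz": 1, "roll": 0},
])

```text
time_s: 4.9
position: [0.4766, 0.0125, 0.0624]
eef_rot: [-0.0, 0.995, -0.096, -0.0]
wrist_force: [-2.8, -0.4, 2.3]
opening: 0.003
grip_force: 1.4
```

```bash
python3 - <<'E'
from h import *
rep()
E
```

```text
t 4.9 box [-0.05456803  0.00023265] 0.062382924954990586 tooly -101.06 F [-2.81 -0.43  2.27] open 0.003
```

It gives here. I'll press deeper.

>>> arm_command([
  {"jaw": 1, "tx": 0, "ty": 0, "tz": 0.5, "roll": 0},
  {"jaw": 1, "tx": 0, "ty": 0, "tz": 1, "roll": 0},
  {"jaw": 1, "tx": 0, "ty": 0, "tz": 1.5, "roll": 0},
  {"jaw": 1, "tx": 0, "ty": 0, "tz": 2, "roll": 0},
  {"jaw": 1, "tx": 0, "ty": 0, "tz": 2.5, "roll": 0},
  {"jaw": 1, "tx": 0, "ty": 0, "tz": 3, "roll": 0},
  {"jaw": 1, "tx": 0, "ty": 0, "tz": 3.3, "roll": 0},
  {"jaw": 1, "tx": 0, "ty": 0, "tz": 3.3, "roll": 0},
  {"jaw": 1, "tx": 0, "ty": 0, "tz": 3.3, "roll": 0},
  {"jaw": 1, "tx": 0, "ty": 0, "tz": 3.3, "roll": 0},
])

```text
time_s: 5.9
position: [0.4768, 0.0125, 0.0596]
eef_rot: [0.0, 0.995, -0.096, 0.0]
wrist_force: [-4.7, -0.0, 17.5]
opening: 0.005
grip_force: 9.0
```

```bash
python3 - <<'E'
from h import *
rep()
c=bot.read_camera("side");im=c["image"][...,::-1][130:280,210:410];cv2.imwrite("pics/s2.png",cv2.resize(im,(800,600),interpolation=2))
for r in bot.spot_point("lid_edge","side")[:2]: print(r, ray(c,r["point"],.053))
E
```

```text
t 5.9 box [-0.05438056  0.00026008] 0.05957526280487738 tooly -101.05 F [-4.68 -0.02 17.51] open 0.005
{'point': [313.8, 177.3], 'confidence': 0.62} [0.57541417 0.11251123 0.053     ]
```

View pics/s2.png

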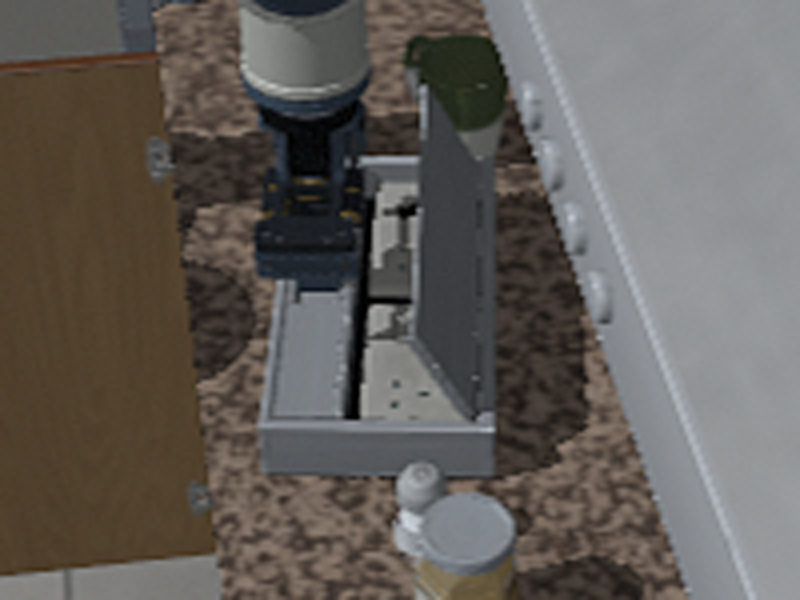

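The lid has sprung ajar, its front edge near crop x≈417. Mug, salt and honey haven't moved. I'll lift the fingers, then push the lid back from the front.

>>> arm_command([
  {"jaw": 1, "tx": 0, "ty": 0, "tz": -10, "roll": 0},
  {"jaw": 1, "tx": 0, "ty": 0, "tz": -25, "roll": 0},
  {"jaw": 1, "tx": 0, "ty": 0, "tz": -42, "roll": 0},
  {"jaw": 1, "tx": 0, "ty": 0, "tz": -52, "roll": 0},
  {"jaw": 1, "tx": 5, "ty": 0, "tz": -52, "roll": 0},
  {"jaw": 1, "tx": 12, "ty": 0, "tz": -52, "roll": 0},
  {"jaw": 1, "tx": 20, "ty": 0, "tz": -52, "roll": 0},
  {"jaw": 1, "tx": 28, "ty": 0, "tz": -52, "roll": 0},
  {"jaw": 1, "tx": 36, "ty": 0, "tz": -52, "roll": 0},
  {"jaw": 1, "tx": 44, "ty": 0, "tz": -52, "roll": 0},
])

```text
time_s: 7.0
position: [0.5207, 0.0039, 0.1108]
eef_rot: [-0.0, 0.995, -0.096, -0.0]
wrist_force: [0.0, -0.7, -0.1]
opening: 0.006
grip_force: 0.0
```

>>> arm_command([
  {"jaw": 1, "tx": 7, "ty": 0, "tz": 0, "roll": 0},
  {"jaw": 1, "tx": 14, "ty": 0, "tz": 0, "roll": 0},
  {"jaw": 1, "tx": 21, "ty": 0, "tz": 0, "roll": 0},
  {"jaw": 1, "tx": 28, "ty": 0, "tz": 0, "roll": 0},
  {"jaw": 1, "tx": 35, "ty": 0, "tz": 0, "roll": 0},
  {"jaw": 1, "tx": 42, "ty": 0, "tz": 0, "roll": 0},
  {"jaw": 1, "tx": 48, "ty": 0, "tz": 0, "roll": 0},
  {"jaw": 1, "tx": 54, "ty": 0, "tz": 0, "roll": 0},
  {"jaw": 1, "tx": 58, "ty": 0, "tz": 0, "roll": 0},
  {"jaw": 1, "tx": 58, "ty": 0, "tz": 0, "roll": 0},
])

```text
time_s: 8.0
position: [0.5774, -0.0072, 0.1111]
eef_rot: [-0.0, 0.995, -0.096, 0.0]
wrist_force: [-0.5, -0.3, 0.4]
opening: 0.004
grip_force: 0.0
```

```bash
python3 - <<'E'
from h import *
rep()
c=bot.read_camera("side");im=c["image"][...,::-1][130:280,210:410];cv2.imwrite("pics/s3.png",cv2.resize(im,(800,600),interpolation=2))
E
```

```text
t 8.0 box [0.04819119 0.00030252] 0.11108887421473762 tooly -101.06 F [-0.45 -0.34  0.44] open 0.004
```

View pics/s3.png

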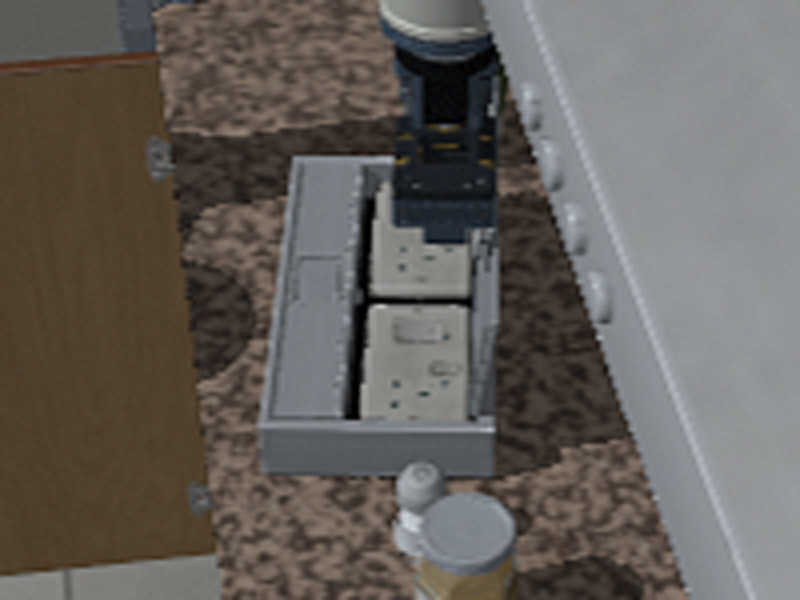

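The lid is about upright against the fingers, around crop x 480. I'll push on past upright.

>>> arm_command([
  {"jaw": 1, "tx": 3, "ty": 0, "tz": 0, "roll": 0},
  {"jaw": 1, "tx": 6, "ty": 0, "tz": 0, "roll": 0},
  {"jaw": 1, "tx": 9, "ty": 0, "tz": 0, "roll": 0},
  {"jaw": 1, "tx": 12, "ty": 0, "tz": 0, "roll": 0},
  {"jaw": 1, "tx": 14, "ty": 0, "tz": 0, "roll": 0},
  {"jaw": 1, "tx": 16, "ty": 0, "tz": 0, "roll": 0},
  {"jaw": 1, "tx": 17, "ty": 0, "tz": 0, "roll": 0},
  {"jaw": 1, "tx": 18, "ty": 0, "tz": 0, "roll": 0},
  {"jaw": 1, "tx": 18, "ty": 0, "tz": 0, "roll": 0},
  {"jaw": 1, "tx": 18, "ty": 0, "tz": 0, "roll": 0},
])

```text
time_s: 9.05
position: [0.5917, -0.0102, 0.1107]
eef_rot: [-0.0, 0.995, -0.096, -0.003]
wrist_force: [-16.8, 1.2, 8.4]
opening: 0.004
grip_force: 9.5
```

>>> arm_command([
  {"jaw": 1, "tx": -15, "ty": 0, "tz": 0, "roll": 0},
  {"jaw": 1, "tx": -45, "ty": 0, "tz": 0, "roll": 0},
  {"jaw": 1, "tx": -80, "ty": 0, "tz": 0, "roll": 0},
  {"jaw": 1, "tx": -115, "ty": 0, "tz": -10, "roll": 0},
  {"jaw": 1, "tx": -140, "ty": 0, "tz": -40, "roll": 0},
  {"jaw": 1, "tx": -160, "ty": 0, "tz": -80, "roll": 0},
  {"jaw": 1, "tx": -170, "ty": 0, "tz": -115, "roll": 0},
  {"jaw": 1, "tx": -170, "ty": 0, "tz": -140, "roll": 0},
  {"jaw": 1, "tx": -170, "ty": 0, "tz": -140, "roll": 0},
  {"jaw": 1, "tx": -170, "ty": 0, "tz": -140, "roll": 0},
])

```text
time_s: 10.05
position: [0.428, 0.0221, 0.2514]
eef_rot: [-0.0, 0.995, -0.096, 0.001]
wrist_force: [0.1, 0.3, -0.5]
opening: 0.003
grip_force: 0.0
```

```bash
python3 - <<'E'
from h import *
rep()
c=bot.read_camera("side");im=c["image"][...,::-1][130:280,210:410].copy();im=cv2.resize(im,(800,600),interpolation=2)
for n in("side","top"):
    c2=bot.read_camera(n)
    for r in bot.spot_point("lid_edge",n)[:1]:
        print(n,r)
    for a in(1.4,1.5,1.6,1.7,1.8):
        bx=.071-.0985*np.cos(a)+.0025;z=.053+.0985*np.sin(a)
        print(a,[proj(c2,np.r_[CEN+RB@[bx,y],z]).round(1).tolist() for y in(-.154,0,.154)])
im2=c2["image"][...,::-1][120:270,220:420];im2=cv2.resize(im2,(800,600),interpolation=2)
cv2.imwrite("pics/s4.png",im);cv2.imwrite("pics/t4.png",im2)
E
```

```text
t 10.05 box [-0.10407015  0.00024793] 0.2513668216266691 tooly -101.05 F [ 0.09  0.28 -0.46] open 0.003
side {'point': [336.4, 178.8], 'confidence': 0.83}
1.4 [[322.6, 210.0], [323.3, 176.5], [324.0, 147.7]]
1.5 [[326.0, 209.7], [326.5, 176.2], [326.9, 147.4]]
1.6 [[329.5, 209.7], [329.7, 176.2], [329.9, 147.4]]
1.7 [[332.9, 210.0], [332.9, 176.4], [332.8, 147.6]]
1.8 [[336.3, 210.5], [336.0, 176.9], [335.7, 148.1]]
top {'point': [331.1, 165.9], 'confidence': 0.75}
1.4 [[392.6, 193.1], [329.6, 182.3], [267.0, 171.7]]
1.5 [[393.4, 189.0], [330.2, 178.3], [267.7, 167.7]]
1.6 [[394.0, 185.0], [330.9, 174.3], [268.4, 163.7]]
1.7 [[394.6, 181.1], [331.6, 170.4], [269.2, 159.8]]
1.8 [[395.1, 177.2], [332.3, 166.6], [270.0, 156.1]]
```

View pics/s4.png

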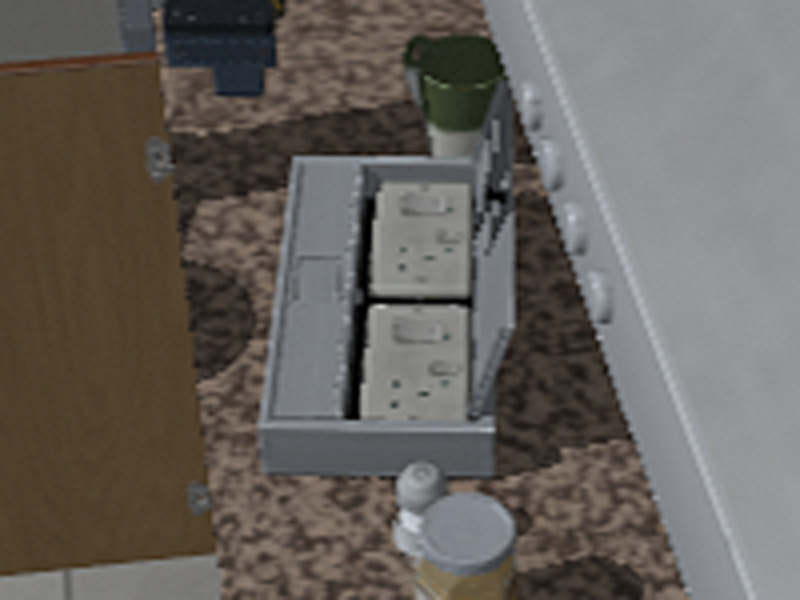

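View pics/t4.png

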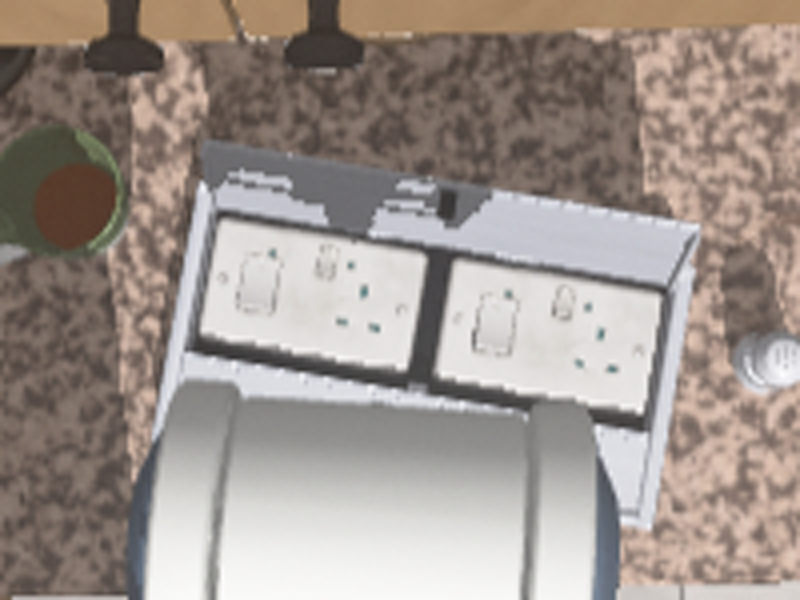

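The lid stands at about 1.8 rad: its edge is at side crop x≈514 (pixel 338) and top crop (695,225) (pixel 394,176). The hand is away, and the mug, salt and honey are where they stood.

```bash
python3 -c "
from workcell import bot
print(bot.sign_off())"
```

```text
the job is handed in; nothing more can be done
None
```

The catch was in the middle bay; I pressed it in, pushed the lid back to about 1.8 rad, where it stays open, moved the hand away with the mug, salt and honey where they stood, and handed the job in (no verdict was returned).

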